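# Bridge the staining rack with the long slide carrier

### The job

Pick up the long slide carrier and lay it flat across both rails of the staining rack, square to the rails, midway along them and sticking out about equally at both ends. Set it down without letting it drop, and leave the short carrier, which cannot span the gap, where it lies.

Things in the scene. Friction and masses are not known exactly. Their poses are not given: they have to be found in the camera images.
- long_carrier: Long slide carrier: loose aluminium strip 200 x 30 x 5 mm (glass and side lips on it reach 7 mm up) with an upright grip block in the middle, 40 mm along the strip, 12 mm thick across it, top 40 mm above the underside; a glass slide either side of the block. About 140 g. Origin: centre of underside; x along the strip, y across (the 12 mm grip), z up. Same either way round.
- short_carrier: Short slide carrier, same make: loose strip 110 x 30 x 5 mm with the same grip block (40 x 12 mm, top at 40 mm) and a small glass either side. Too short for the rack; stays where it is. Origin: centre of underside; x along its length, y across, z up.
- rack: Staining rack, fixed to the bench: steel drip tray 190 (x) x 124 (y) mm, rim 14 mm high, with two level parallel rails on posts. The rails run along y, 112 mm long, 14 mm wide, flat tops 45 mm above the bench, centre lines at x = -72 and +72 mm (open gap 130 mm). Origin: centre of underside, on the bench; x from rail to rail, y along the rails, z up.
Mind the look-alikes: they are no part of the job. What is shaped like the long_carrier but black is not meant.

How it is judged:
At the end, for the whole second after the job is handed in: The long carrier rests released and still on both rails, level (3 degrees, underside within 4 mm of the rail tops), square to the rails within 12 degrees, its middle within 15 mm of the middle of the gap and within 25 mm of the middle of the rails' length (x of long_carrier in the frame of rack between -0.015 and 0.015 m and y of long_carrier in the frame of rack between -0.025 and 0.025 m and z of long_carrier in the frame of rack between 0.041 and 0.049 m and angle between the x axis of long_carrier and the x axis of rack, either way round below 0.21 rad and angle between long_carrier's own z axis and vertical below 0.06 rad and contact force between long_carrier and rack above 0.3 N and contact force between long_carrier and the fingers below 0.05 N and linear speed of long_carrier below 0.02 m/s and angular speed of long_carrier below 0.1 rad/s); the robot touches nothing.
It fails at once if the short carrier is displaced by more than 25 mm (distance of short_carrier from where it was at the start of the episode above 0.025 m).
It fails at once if the long carrier is let drop from more than about 20 mm (it moves faster than 0.6 m/s while the fingers do not touch it) (linear speed of long_carrier above 0.6 m/s and contact force between long_carrier and the fingers below 0.05 N).
It also fails if it takes over 43 s, if anything falls off the work surface, if the arm or the gripper's body presses on something with over 40 N, if the wrist force passes 120 N, or if a joint passes its speed limit or range.

### The arm

A 7-joint arm with a two-finger parallel gripper is mounted at the origin on the work surface. World frame = base frame: x ahead of the robot, y to its left, z up, the work surface at z = 0. Lengths are in m, angles in rad, forces in N, time in s.
With the tool pointing down it reaches from about 0.425 to 0.825 m from the base axis. Payload 3.6 kg.
Tool frame: the origin (TCP) lies midway between the tips of the shut fingers; the grasp point (between the pads) lies 19 mm behind it; z points along the fingers, y is the line along which they close (so a half turn about z gives the same grasp; the last joint's range is limited). The gripper opens to 93 mm and grips with 3 to 60 N. Pads are 15 mm wide; open, the fingers measure 128 mm over their backs; the gripper's body (75 mm by 188 mm) begins 65 mm behind the grasp point.
Start: joints at [-1.21, 0.615, -0.013, 1.423, 0.008, 1.103, -0.04], TCP at [0.245, 0.602, 0.219] pointing down, gripper open.
Joint ranges: [-3.12, 3.12], [-0.3, 2.06], [-1.34, 1.32], [0.26, 2.42], [-1.36, 4.5], [0.01, 1.98], [-2.84, 2.84]. Speed limits (rad/s): [2.79, 2.79, 3.14, 3.14, 3.14, 3.14, 3.14].

### API

Orientations are given as a rotation vector (axis times angle).
In Python, from station import status, cams, workorder gives the robot as it stands. The module is installed in compiled form; this text tells all that it offers.
- The arm moves only by the tool arm_command, never from a script. Its argument "targets" is text: rows parted by semicolons, each of 7 numbers parted by spaces: the shift along the tool's x, y, z in units of 25 mm (1.0 is 25 mm), then the turn, a rotation vector about the tool's x, y, z in units of 8 degrees (1.0 is 8 degrees), then the gripper command: -1 is shut, 1 is fully open, values between are in proportion. In form: tx ty tz ax ay az gripper; .... A call has 1 to 5 rows; each row is the pose to reach, as a shift and turn from the pose commanded when the call began, along the tool's axes at that moment; what a row does not reach only later rows make up. A row lasts 1/10 s, in which the tool goes at most 50 mm and 8.59 degrees, less where a joint would pass 70% of its speed; a pose out of reach is approached as far as the arm can. A call with a gripper value outside its range is refused whole. The fingers move at their own pace and stop on an object; "grip_force" is the grip in N (left out, the last holds). Time passes only in rows, so rows that repeat a pose let the fingers close. It gives the time, the measured TCP pose, the force, the opening and the grip force at its end, in the units of the state.
- status.observe(): the state, without advancing time (a new reading comes with each control period).
- cams.read_camera(name): name is "scene" or "top"; returns the picture (384x512x3 uint8, blue, green, red); there is no depth.
- cams.camera_info(name): a dict with "camera_matrix" (3x3 intrinsics, pixels), "rvec" (rotation vector, rad) and "tvec" (3), from world to camera coordinates, as OpenCV has them. Camera axes: x right, y down, z forward; pixel columns grow to the right and rows downward; lengths in m; the calibration is good to about 2 mm. A picture is of the moment at which its call begins. camera_info takes no time and is no camera call.
- workorder.close_job(): hands the job in; it is judged then, once.
Trained networks look in the newest picture that a camera, given by its name, has taken for a name from the list of things; names that differ only in an ending like _2 or _b are one class to them, and where a whole thing is asked for, a point or a joint stands for the part that bears it (a point fixed in the world has none). Each returns a list of dicts, best first, with "conf" (0 to 1); they miss things now and then, are a little off and sometimes report something else, mostly with a low value. They report only what shows in the picture. A call takes as long as a camera call. They do not tell look-alikes from the thing itself.
- cams.recognise(camera, target): "extent" ([left, top, right, bottom] in pixels, round what is visible of it).
- cams.regions_of(camera, target): "region" (384x512 bool, what is visible of it) and "extent" ([left, top, right, bottom] in pixels, round what is visible of it).
- cams.landmark_of(camera, target): "centre" ([column, row] in pixels: a listed point, or the origin of a listed thing).
The state is a dict: "time": time; "qpos": joint angles; "dq": joint speeds; "joint_efforts": joint torques, N m; "tcp_pos": TCP position; "tool_rot": TCP orientation; "wrist_force": force on the tool from outside, world axes, zero at the start; "torque": the same for the moment, N m; "width": opening from 0.0 (shut) to 1.0 (fully open); "grasp_force": force on a finger pad.
Only numpy, scipy, OpenCV 4.12 (cv2) and the standard library are available. Lean on these libraries where they do the work, as an engineer would, in place of code of your own. Each camera call takes 0.05 s, during which the arm holds its last target. There are 200 camera calls.

## Working session

There is one attempt and no reset: what is moved stays moved. The work goes in short steps, Python scripts to look and compute and a tool call to move; the robot and the scene stay as the last step left them, time stands still between calls to the robot, and variables do not carry over. Pictures are saved under pics/ and viewed, at most 10 in all, crops included, and the job is handed in when it is done.

Besides the shell and the picture viewer there is one more tool, called after "Call:" by a JSON object that holds its "op" and its "data". arm_command: Moves the arm, as the interface text tells. Its arguments: {"type":"object","properties":{"targets":{"type":"string"},"grip_force":{"type":"number"}},"required":["targets"]}

```bash
mkdir -p pics
cat > h.py <<'E'
import numpy as np, cv2
from station import status, cams, workorder
def ray(cam,px,z):
    i=cams.camera_info(cam);K=np.array(i["camera_matrix"],float);R,_=cv2.Rodrigues(np.array(i["rvec"],float));t=np.array(i["tvec"],float).ravel()
    c=-R.T@t;d=R.T@np.linalg.inv(K)@np.array([px[0],px[1],1.]);return c+d*(z-c[2])/d[2]
E
python3 - <<'E'
from h import *
ims=[cams.read_camera(c) for c in("scene","top")]
for c,im in zip(("scene","top"),ims): cv2.imwrite(f"pics/{c}0.png",im)
for c in("top","scene"):
  for t,z in(("long_carrier",0.0),("short_carrier",0),("rack",0)):
    for r in cams.regions_of(c,t)[:4]:
      m=r["region"].astype(np.uint8);ys,xs=np.nonzero(m)
      print(c,t,round(r["conf"],2),np.round(r["extent"]),"mean",xs.mean().round(1),ys.mean().round(1),"rect",cv2.minAreaRect(np.c_[xs,ys].astype(np.float32)),ray(c,(xs.mean(),ys.mean()),z).round(3))
    for r in cams.landmark_of(c,t)[:4]: print("  lm",round(r["conf"],2),np.round(r["centre"],1),ray(c,r["centre"],z).round(3))
s=status.observe();print(s["time"],s["tcp_pos"],s["tool_rot"],s["width"])
E
```

```text
top long_carrier 0.95 [314. 198. 359. 249.] mean 336.4 221.9 rect ((335.9855041503906, 221.5279541015625), (62.9959716796875, 8.64377212524414), 45.80692672729492) [ 0.34  -0.419  0.   ]
top long_carrier 0.75 [385. 173. 431. 231.] mean 407.7 202.5 rect ((407.70001220703125, 202.3999786376953), (63.95154571533203, 10.733125686645508), 63.43495178222656) [ 0.395 -0.647  0.   ]
top long_carrier 0.68 [275. 136. 297. 195.] mean 287.0 167.5 rect ((287.0870361328125, 166.789306640625), (9.369147300720215, 62.06122589111328), 12.994616508483887) [ 0.517 -0.268  0.   ]
  lm 0.81 [340.3 222. ] [ 0.339 -0.431  0.   ]
  lm 0.78 [404.3 201.1] [ 0.4   -0.636  0.   ]
  lm 0.74 [289.3 166.8] [ 0.519 -0.276  0.   ]
top short_carrier 0.78 [102. 150. 120. 182.] mean 111.4 165.6 rect ((111.2078628540039, 165.43258666992188), (10.793256759643555, 34.178646087646484), 12.994616508483887) [0.538 0.295 0.   ]
  lm 0.83 [111.1 167.9] [0.531 0.296 0.   ]
top rack 0.74 [174. 122. 225. 190.] mean 197.4 155.5 rect ((197.5384521484375, 155.6923065185547), (60.011539459228516, 39.22322463989258), 78.69007110595703
[... 523 characters left out ...]
140.5, 159.5), (37.0, 7.0), 90.0) [ 0.395 -0.647  0.   ]
  lm 0.76 [138.9 159.5] [ 0.397 -0.653  0.   ]
  lm 0.7 [199.7 160.4] [ 0.341 -0.426  0.   ]
  lm 0.61 [223.  203.1] [ 0.516 -0.274  0.   ]
scene short_carrier 0.53 [373. 231. 397. 262.] mean 385.3 243.4 rect ((385.2662658691406, 243.36094665527344), (9.538461685180664, 27.692312240600586), 22.61986541748047) [0.537 0.291 0.   ]
  lm 0.77 [387.9 245.5] [0.543 0.3   0.   ]
scene rack 0.85 [282. 204. 319. 260.] mean 301.2 230.4 rect ((300.5, 230.0), (52.0, 39.0), 90.0) [0.558 0.015 0.   ]
  lm 0.78 [298.4 232.1] [0.567 0.007 0.   ]
0.7 [0.24515705 0.60195593 0.21865666] [-6.03741276e-01 -3.08300024e+00  3.98024139e-05] 0.9997123464325699
```

View pics/top0.png

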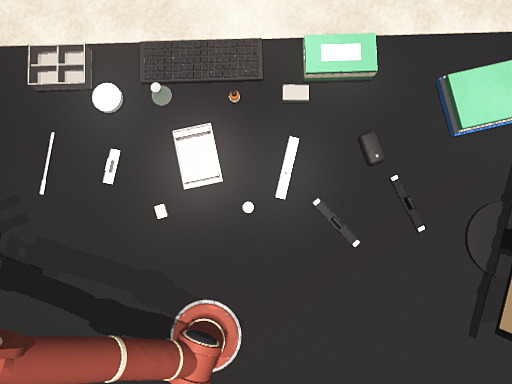

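View pics/scene0.png

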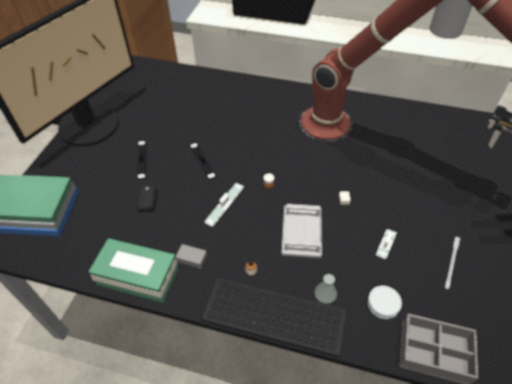

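The top view shows the silver long carrier at about (287,167), black look-alikes at (336,222) and (407,202), the rack at (197,156) and the short carrier at (111,166). In the scene view the silver carrier, at (224,204), has the grip block in its middle. Next, the fine poses.

Run:
```python
from h import *
im=cv2.imread("pics/top0.png")
a=cv2.resize(im[115:200,165:235],None,fx=6,fy=6,interpolation=cv2.INTER_CUBIC)
b=cv2.resize(im[125:210,255:315],None,fx=6,fy=6,interpolation=cv2.INTER_CUBIC)
cv2.imwrite("pics/c.png",np.hstack([a,b]))
i=cams.camera_info("top");R,_=cv2.Rodrigues(np.array(i["rvec"],float));print("cam",-R.T@np.array(i["tvec"],float).ravel())
g=im.max(2)
for n,(x0,y0,x1,y1),z in(("long",(265,125,310,210),.006),("rack",(165,115,235,200),.045),("rack",(165,115,235,200),.012)):
  m=np.zeros_like(g);m[y0:y1,x0:x1]=g[y0:y1,x0:x1]>110
  k,l,s,c=cv2.connectedComponentsWithStats(m);j=1+s[1:,4].argmax();ys,xs=np.nonzero(l==j)
  P=np.array([ray("top",p,z)[:2] for p in zip(xs,ys)])
  (c,w,ang)=cv2.minAreaRect((P*1000).astype(np.float32));print(n,z,np.round(c,1),np.round(w,1),round(ang,1),P.mean(0).round(4),cv2.boxPoints(cv2.minAreaRect(np.c_[xs,ys].astype(np.float32))).round(1).tolist())
```

```text
cam [ 0.32419002 -0.17735213  1.43788707]
long 0.006 [ 517.7 -267.2] [ 34.2 202.7] 75.0 [ 0.5168 -0.267 ] [[274.29998779296875, 196.6999969482422], [288.79998779296875, 135.3000030517578], [299.20001220703125, 137.8000030517578], [284.79998779296875, 199.1999969482422]]Traceback (most recent call last):
  File "<stdin>", line 11, in <module>
  File "h.py", line 4, in ray
    i=cams.camera_info(cam);K=np.array(i["camera_matrix"],float);R,_=cv2.Rodrigues(np.array(i["rvec"],float));t=np.array(i["tvec"],float).ravel()
ValueError: time passes only in moves, steps and waits
```

View pics/c.png

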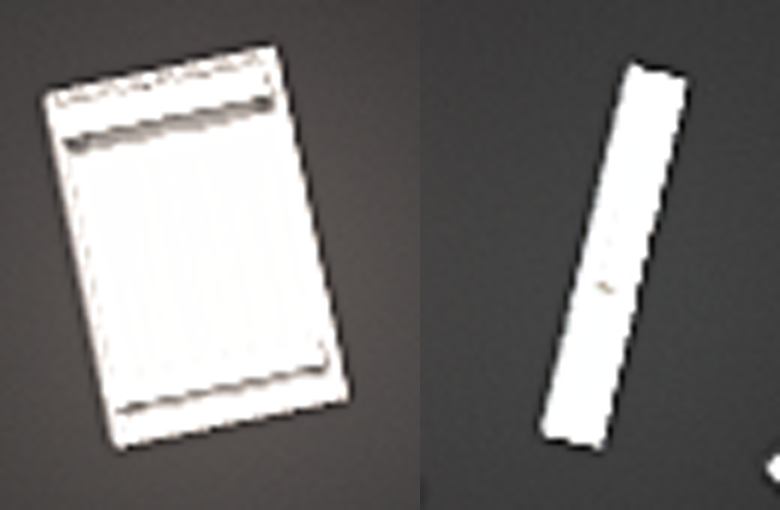

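The crop shows the rack outline corners at about (172.5,130.3), (210.8,122.5), (223.3,181.7) and (184.2,189.5), which is the tray rim with the rails inset at both ends. The carrier rectangle comes out at 203 x 34 mm, matching its given size.

```bash
cat > h.py <<'E'
import numpy as np, cv2
from station import status, cams, workorder
C={}
def cal(cam):
    if cam not in C:
        i=cams.camera_info(cam);C[cam]=(np.array(i["camera_matrix"],float),cv2.Rodrigues(np.array(i["rvec"],float))[0],np.array(i["tvec"],float).ravel())
    return C[cam]
def ray(cam,px,z):
    K,R,t=cal(cam);c=-R.T@t;d=R.T@np.linalg.inv(K)@np.array([px[0],px[1],1.]);return c+d*(z-c[2])/d[2]
def plan(goal,yaw):
    "shift/turn from the present measured pose to goal with tool y at world angle yaw (tool down)"
    s=status.observe();R=cv2.Rodrigues(np.array(s["tool_rot"]))[0]
    y=np.array([np.cos(yaw),np.sin(yaw),0]);
    if y@R[:,1]<0:y=-y
    z=np.array([0,0,-1.]);G=np.c_[np.cross(y,z),y,z]
    print("t",s["time"],"tcp",np.round(s["tcp_pos"],4),"w",round(s["width"],3),"tool y",np.degrees(np.arctan2(R[1,1],R[0,1])).round(2),"q",np.round(s["qpos"],2))
    print("shift",(R.T@(np.array(goal)-s["tcp_pos"])/.025).round(2),"turn",(np.degrees(cv2.Rodrigues(R.T@G)[0].ravel())/8).round(2))
E
python3 - <<'E'
from h import *
im=cv2.imread("pics/top0.png")
g=im.max(2);m=np.zeros_like(g);m[115:200,165:235]=g[115:200,165:235]>110
ys,xs=np.nonzero(cv2.morphologyEx(m,cv2.MORPH_CLOSE,np.ones((5,5))))
P=np.array([ray("top",p,.012)[:2]*1000 for p in zip(xs,ys)],np.float32);print("mask",cv2.minAreaRect(P))
Q=np.array([ray("top",p,.014)[:2] for p in((172.5,130.3),(210.8,122.5),(223.3,181.7),(184.2,189.5))])
print(Q.round(4),Q.mean(0)); e=[Q[0]-Q[3],Q[1]-Q[2],Q[0]-Q[1],Q[3]-Q[2]]
for v in e: print(np.linalg.norm(v).round(4),np.degrees(np.arctan2(v[1],v[0])).round(1))
plan([.518,-.267,.15],np.radians(76))
E
```

```text
mask ((561.8661499023438, 17.843887329101562), (195.51710510253906, 127.8643798828125), 10.628681182861328)
[[ 0.6447  0.0948]
 [ 0.6668 -0.0281]
 [ 0.4753 -0.0646]
 [ 0.4537  0.0595]] [0.56013009 0.01539502]
0.1943 10.5
0.1949 10.8
0.1249 100.2
0.1259 99.8
t 0.7 tcp [0.2452 0.602  0.2187] w 1.0 tool y 67.84 q [-1.21  0.61 -0.01  1.42  0.01  1.1  -0.04]
shift [-23.22 -28.07   2.75] turn [-0.   -0.   -1.02]
```

Call:
{"op": "arm_command", "data": {"targets": "-7.8 -6.3 0 0 0 0 1;-7.8 -6.3 0 0 0 0 1;-7.8 -6.3 0 0 0 0 1;-7.8 -6.3 0 0 0 0 1;-7.8 -6.3 0 0 0 0 1", "grip_force": 25}}

```text
time: 1.2
tcp_pos: [0.3669, 0.3814, 0.219]
tool_rot: [0.603, 3.083, 0.001]
wrist_force: [1.3, 0.0, 0.1]
width: 1.001
grasp_force: 0.0
```

Call:
{"op": "arm_command", "data": {"targets": "-7.8 -6.3 0 0 0 0 1;-7.8 -6.3 0 0 0 0 1;-7.8 -6.3 0 0 0 0 1;-7.8 -6.3 0 0 0 0 1;-7.8 -6.3 0 0 0 0 1"}}

```text
time: 1.7
tcp_pos: [0.4878, 0.1625, 0.2191]
tool_rot: [0.603, 3.082, 0.001]
wrist_force: [1.2, 0.0, 0.6]
width: 1.0
grasp_force: 0.0
```

```bash
python3 -c "
from h import *
plan([.518,-.267,.15],np.radians(75.5))"
```

```text
t 1.7 tcp [0.4878 0.1625 0.2191] w 1.0 tool y 67.85 q [-0.39  0.4   0.04  1.81 -0.02  0.92  0.84]
shift [ -7.59 -15.46   2.76] turn [ 0.01  0.01 -0.96]
```

Call:
{"op": "arm_command", "data": {"targets": "-7.6 -15.5 0 0 0 0 1;-7.6 -15.5 0 0 0 0 1;-7.6 -15.5 0 0 0 0 1;-7.6 -15.5 0 0 0 0 1;-7.6 -15.5 0 0 0 0 1"}}

```text
time: 2.2
tcp_pos: [0.5043, -0.0871, 0.2191]
tool_rot: [0.603, 3.082, 0.0]
wrist_force: [0.1, 0.2, -0.7]
width: 0.999
grasp_force: 0.0
```

```bash
python3 -c "
from h import *
plan([.518,-.267,.15],np.radians(75.5))"
```

```text
t 2.2 tcp [ 0.5043 -0.0871  0.2191] w 0.999 tool y 67.85 q [ 0.06  0.4   0.09  1.82 -0.05  0.92  1.36]
shift [-3.22 -6.46  2.76] turn [ 0.    0.01 -0.96]
```

Call:
{"op": "arm_command", "data": {"targets": "-3.2 -6.5 2.8 0 0 -0.96 1;-3.2 -6.5 2.8 0 0 -0.96 1;-3.2 -6.5 2.8 0 0 -0.96 1;-3.2 -6.5 2.8 0 0 -0.96 1;-3.2 -6.5 2.8 0 0 -0.96 1"}}

```text
time: 2.7
tcp_pos: [0.5139, -0.2739, 0.1464]
tool_rot: [-0.413, -3.111, 0.007]
wrist_force: [-0.7, 0.3, 0.2]
width: 1.0
grasp_force: 0.0
```

Run:
```python
from h import *
plan([.518,-.267,.0125],np.radians(75.5))
im=cams.read_camera("scene")[140:260,150:310];cv2.imwrite("pics/s1.png",cv2.resize(im,None,fx=4,fy=4,interpolation=cv2.INTER_CUBIC))
```

```text
t 2.7 tcp [ 0.5139 -0.2739  0.1464] w 1.0 tool y 74.89 q [ 0.4   0.59  0.08  1.71 -0.05  0.84  1.8 ]
shift [-0.1   0.34  5.35] turn [-0.04 -0.02 -0.08]
```

View pics/s1.png

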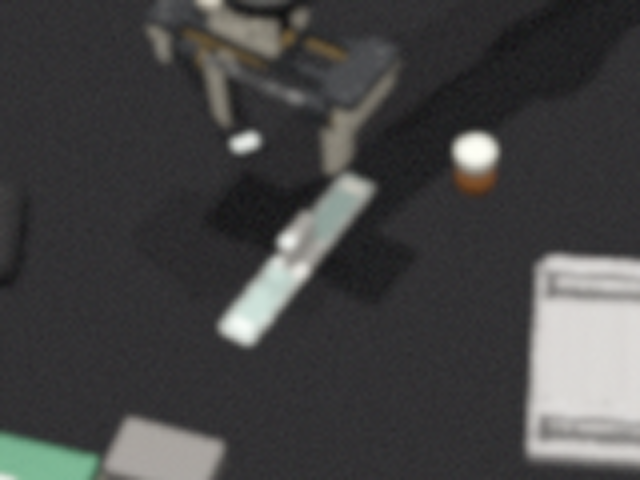

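The carrier lies clear under the open fingers, with its block at about crop pixel (298,240), so I'm going down.

Call:
{"op": "arm_command", "data": {"targets": "0 0.3 1.7 0 0 0 1;0 0.3 3.4 0 0 0 1;0 0.3 3.4 0 0 0 1;0 0.3 3.4 0 0 0 1"}}

```text
time: 3.15
tcp_pos: [0.5194, -0.2575, 0.0643]
tool_rot: [-0.393, -3.117, -0.001]
wrist_force: [-0.4, -0.3, 1.0]
width: 1.0
grasp_force: 0.0
```

Run:
```python
from h import *
plan([.518,-.267,.014],np.radians(75.5))
im=cams.read_camera("scene")[140:260,150:310];cv2.imwrite("pics/s2.png",cv2.resize(im,None,fx=4,fy=4,interpolation=cv2.INTER_CUBIC))
```

```text
t 3.15 tcp [ 0.5194 -0.2575  0.0643] w 1.0 tool y 75.61 q [ 0.39  0.7   0.06  1.79 -0.06  0.66  1.8 ]
shift [-0.04 -0.38  2.01] turn [ 0.   -0.    0.01]
```

View pics/s2.png

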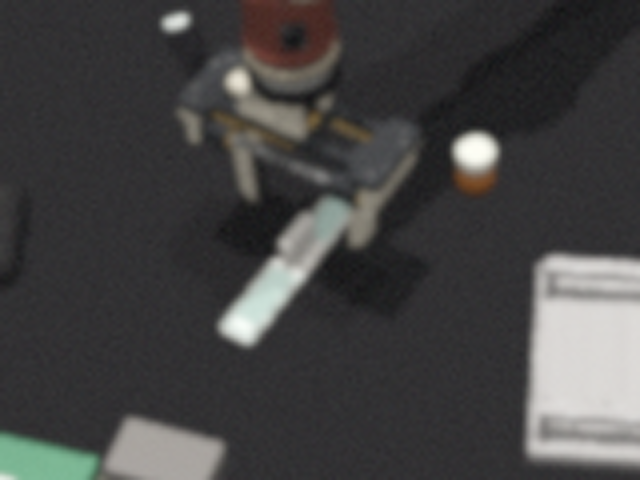

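The fingers straddle the strip and the block is at crop (298,238). I'll lower the remaining 2 units and shift -0.4 in y.

Call:
{"op": "arm_command", "data": {"targets": "0 -0.4 1 0 0 0 1;0 -0.4 2 0 0 0 1;0 -0.4 2 0 0 0 1;0 -0.4 2 0 0 0 1"}}

```text
time: 3.6
tcp_pos: [0.5178, -0.2686, 0.0158]
tool_rot: [0.395, 3.113, -0.001]
wrist_force: [1.2, -0.7, 0.4]
width: 1.0
grasp_force: 0.0
```

Run:
```python
from h import *
plan([.518,-.267,.014],np.radians(75.5))
```

```text
t 3.6 tcp [ 0.5178 -0.2686  0.0158] w 1.0 tool y 75.54 q [ 0.41  0.77  0.05  1.81 -0.06  0.56  1.82]
shift [0.01 0.06 0.07] turn [-0.    0.02  0.01]
```

Close.

Call:
{"op": "arm_command", "data": {"targets": "0 0 0 0 0 0 -1;0 0 0 0 0 0 -1;0 0 0 0 0 0 -1;0 0 0 0 0 0 -1;0 0 0 0 0 0 -1", "grip_force": 25}}

```text
time: 4.1
tcp_pos: [0.5164, -0.2682, 0.0139]
tool_rot: [0.396, 3.116, -0.0]
wrist_force: [-0.8, 0.3, 0.0]
width: 0.619
grasp_force: 0.0
```

Call:
{"op": "arm_command", "data": {"targets": "0 0 0 0 0 0 -1;0 0 0 0 0 0 -1;0 0 0 0 0 0 -1;0 0 0 0 0 0 -1;0 0 0 0 0 0 -1"}}

```text
time: 4.6
tcp_pos: [0.5163, -0.2682, 0.0136]
tool_rot: [-0.396, -3.116, 0.0]
wrist_force: [-0.1, -0.1, 1.4]
width: 0.191
grasp_force: 0.0
```

Call:
{"op": "arm_command", "data": {"targets": "0 0 0 0 0 0 -1;0 0 0 0 0 0 -1;0 0 0 0 0 0 -1;0 0 0 0 0 0 -1"}}

```text
time: 5.0
tcp_pos: [0.5163, -0.2683, 0.0136]
tool_rot: [-0.396, -3.116, 0.0]
wrist_force: [0.2, -0.4, -1.0]
width: 0.122
grasp_force: 25.0
```

Call:
{"op": "arm_command", "data": {"targets": "0 0 -1 0 0 0 -1;0 0 -2 0 0 0 -1;0 0 -4 0 0 0 -1;0 0 -4.5 0 0 0 -1;0 0 -4.5 0 0 0 -1"}}

```text
time: 5.5
tcp_pos: [0.5177, -0.2689, 0.1285]
tool_rot: [0.395, 3.112, -0.003]
wrist_force: [0.2, 0.8, -1.5]
width: 0.124
grasp_force: 25.0
```

Run:
```python
from h import *
plan([.561,.016,.13],np.radians(100.5))
im=cams.read_camera("scene")[120:260,150:340];cv2.imwrite("pics/s3.png",cv2.resize(im,None,fx=4,fy=4,interpolation=cv2.INTER_CUBIC))
```

```text
t 5.5 tcp [ 0.5177 -0.2689  0.1285] w 0.124 tool y 75.52 q [ 0.4   0.61  0.06  1.74 -0.05  0.79  1.81]
shift [ 1.17 11.47 -0.08] turn [-0.02  0.03 -3.12]
```

View pics/s3.png

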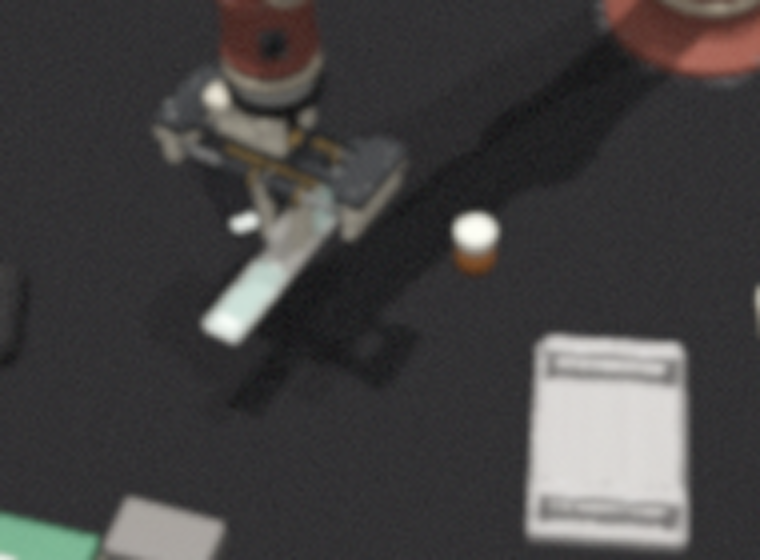

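The carrier is held, hanging at crop (290,245). Carrying it to the rack at moderate speed.

Call:
{"op": "arm_command", "data": {"targets": "0.1 1 0 0 0 -0.3 -1;0.3 2.5 0 0 0 -0.8 -1;0.5 4 0 0 0 -1.2 -1;0.6 5.5 0 0 0 -1.6 -1;0.8 7 0 0 0 -2 -1"}}

```text
time: 6.05
tcp_pos: [0.5392, -0.092, 0.1236]
tool_rot: [0.045, -3.136, -0.001]
wrist_force: [0.5, -0.0, -1.7]
width: 0.127
grasp_force: 25.0
```

Run:
```python
from h import *
plan([.561,.016,.13],np.radians(100.5))
```

```text
t 6.05 tcp [ 0.5392 -0.092   0.1236] w 0.127 tool y 91.64 q [ 0.13  0.57 -0.    1.83  0.    0.74  1.73]
shift [-0.99  4.3  -0.26] turn [ 0.01 -0.03 -1.11]
```

Call:
{"op": "arm_command", "data": {"targets": "-0.4 1.5 -0.1 0 0 -0.4 -1;-0.7 3 -0.2 0 0 -0.8 -1;-1 4 -0.2 0 0 -1.1 -1;-1 4.3 -0.2 0 0 -1.1 -1;-1 4.3 -0.2 0 0 -1.1 -1"}}

```text
time: 6.55
tcp_pos: [0.5613, 0.0151, 0.1293]
tool_rot: [0.284, -3.124, -0.0]
wrist_force: [-0.9, -0.7, -1.6]
width: 0.129
grasp_force: 25.0
```

Call:
{"op": "arm_command", "data": {"targets": "0 0 0 0 0 0 -1;0 0 0 0 0 0 -1;0 0 0 0 0 0 -1"}}

```text
time: 6.85
tcp_pos: [0.5626, 0.0123, 0.131]
tool_rot: [0.277, -3.129, 0.002]
wrist_force: [-0.3, -0.0, -0.3]
width: 0.124
grasp_force: 25.0
```

Run:
```python
from h import *
plan([.561,.016,.075],np.radians(100.5))
a=cams.read_camera("scene")[170:280,250:350];b=cams.read_camera("top")[100:210,150:250]
cv2.imwrite("pics/s4.png",cv2.resize(np.hstack([a,b]),None,fx=4,fy=4,interpolation=cv2.INTER_CUBIC))
```

```text
t 6.85 tcp [0.5626 0.0123 0.131 ] w 0.124 tool y 100.13 q [-0.04  0.58 -0.04  1.78  0.03  0.78  1.66]
shift [0.04 0.16 2.24] turn [-0.01 -0.   -0.05]
```

View pics/s4.png

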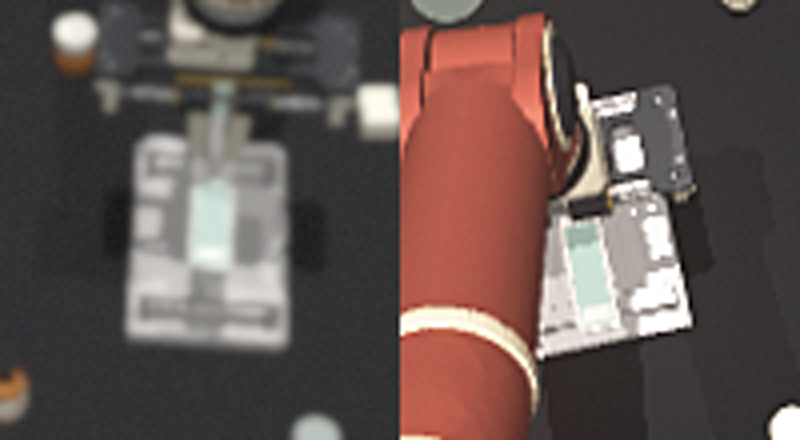

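Both views show the carrier centred over and square to the rack: its glass is at scene crop (212,225), between the rack sides at 135 and 288. Lowering.

Call:
{"op": "arm_command", "data": {"targets": "0 0.15 0.8 0 0 0 -1;0 0.15 1.6 0 0 0 -1;0 0.15 2.3 0 0 0 -1;0 0.15 2.55 0 0 0 -1;0 0.15 2.55 0 0 0 -1"}}

```text
time: 7.45
tcp_pos: [0.5617, 0.0177, 0.0668]
tool_rot: [0.282, -3.127, 0.0]
wrist_force: [-0.4, -1.1, -1.9]
width: 0.125
grasp_force: 25.0
```

Call:
{"op": "arm_command", "data": {"targets": "0 0 0 0 0 0 -1;0 0 0 0 0 0 -1"}}

```text
time: 7.65
tcp_pos: [0.563, 0.018, 0.0684]
tool_rot: [-0.282, 3.127, -0.0]
wrist_force: [0.3, 0.4, -0.9]
width: 0.128
grasp_force: 25.0
```

Run:
```python
from h import *
plan([.561,.016,.059],np.radians(100.5));print(status.observe()["wrist_force"])
```

```text
t 7.65 tcp [0.563  0.018  0.0684] w 0.128 tool y 100.31 q [-0.05  0.67 -0.04  1.84  0.04  0.63  1.65]
shift [ 0.1  -0.06  0.38] turn [-0.    0.02 -0.02]
[ 0.34913613  0.39713883 -0.88300263]
```

Call:
{"op": "arm_command", "data": {"targets": "0.05 0 0.1 0 0 0 -1;0.05 0 0.2 0 0 0 -1;0.05 0 0.3 0 0 0 -1;0.05 0 0.36 0 0 0 -1;0.05 0 0.36 0 0 0 -1"}}

```text
time: 8.15
tcp_pos: [0.5609, 0.0178, 0.0586]
tool_rot: [0.283, -3.129, 0.0]
wrist_force: [-1.2, -0.2, 1.2]
width: 0.125
grasp_force: 25.0
```

Call:
{"op": "arm_command", "data": {"targets": "0 0 0 0 0 0 -1;0 0 0 0 0 0 -1;0 0 0 0 0 0 -1"}}

```text
time: 8.45
tcp_pos: [0.5609, 0.0178, 0.0586]
tool_rot: [0.283, -3.129, 0.0]
wrist_force: [-2.1, -0.4, 2.3]
width: 0.127
grasp_force: 25.0
```

Contact at the expected height (force changed from about -1.4 to +2 N). Releasing.

Call:
{"op": "arm_command", "data": {"targets": "0 0 0 0 0 0 -0.5;0 0 0 0 0 0 -0.3;0 0 0 0 0 0 0;0 0 0 0 0 0 0;0 0 0 0 0 0 0"}}

```text
time: 8.95
tcp_pos: [0.561, 0.0179, 0.0583]
tool_rot: [0.283, -3.129, 0.0]
wrist_force: [1.0, -0.0, 0.1]
width: 0.485
grasp_force: 0.0
```

Call:
{"op": "arm_command", "data": {"targets": "0 0 0 0 0 0 0.2;0 0 0 0 0 0 0.2;0 0 0 0 0 0 0.2;0 0 0 0 0 0 0.2;0 0 0 0 0 0 0.2"}}

```text
time: 9.45
tcp_pos: [0.561, 0.0178, 0.0584]
tool_rot: [0.283, -3.129, 0.0]
wrist_force: [-0.2, 0.8, -0.4]
width: 0.601
grasp_force: 0.0
```

Call:
{"op": "arm_command", "data": {"targets": "0 0 -0.5 0 0 0 0.2;0 0 -1.5 0 0 0 0.2;0 0 -3 0 0 0 0.2;0 0 -5 0 0 0 0.2;0 0 -5 0 0 0 0.2"}}

```text
time: 9.95
tcp_pos: [0.5658, 0.0181, 0.1912]
tool_rot: [-0.281, 3.113, -0.001]
wrist_force: [0.7, -0.4, -0.2]
width: 0.598
grasp_force: 0.0
```

Run:
```python
from h import *
plan([.561,.016,.17],np.radians(100.5))
a=cams.read_camera("scene")[170:280,250:350];b=cams.read_camera("top")[100:210,150:250]
cv2.imwrite("pics/s5.png",cv2.resize(np.hstack([a,b]),None,fx=4,fy=4,interpolation=cv2.INTER_CUBIC))
```

```text
t 9.95 tcp [0.5658 0.0181 0.1912] w 0.598 tool y 100.31 q [-0.04  0.51 -0.04  1.72  0.03  0.9   1.66]
shift [ 0.22 -0.05  0.84] turn [-0.01  0.11 -0.02]
```

View pics/s5.png

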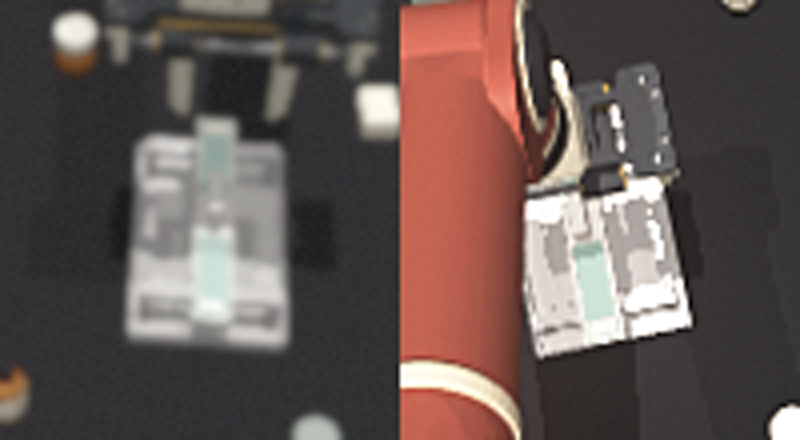

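The carrier lies across both rails: in the scene crop it runs from (217,120) to (210,318), and the fingers are clear. One numeric check after settling.

Call:
{"op": "arm_command", "data": {"targets": "0 0 -0.5 0 0 0 0.2;0 0 -0.5 0 0 0 0.2;0 0 -0.5 0 0 0 0.2;0 0 -0.5 0 0 0 0.2"}}

```text
time: 10.45
tcp_pos: [0.5605, 0.0178, 0.195]
tool_rot: [0.282, -3.127, -0.0]
wrist_force: [-0.4, -1.2, -0.8]
width: 0.6
grasp_force: 0.0
```

Run:
```python
from h import *
a=ray("scene",(250+217/4,170+118/4),.051);b=ray("scene",(250+210/4,170+320/4),.051)
c=(a+b)/2-np.array([.561,.016,.051]);t=np.radians(10.6);d=b-a
print(np.linalg.norm(d),np.degrees(np.arctan2(d[1],d[0])),"in rack",c[0]*np.cos(t)+c[1]*np.sin(t),-c[0]*np.sin(t)+c[1]*np.cos(t))
Q=[ray("scene",(250+u/4,170+v/4),.014) for u,v in((135,138),(285,145),(288,348),(127,342))];print("rack ctr scene",np.mean(Q,0))
```

```text
0.2012239715684127 9.862939849768656 in rack 0.005265442354166565 0.00332843702841867
rack ctr scene [0.56419022 0.01857501 0.014     ]
```

Everything is within tolerance: length 201 mm, angle 9.9° against the rack's 10.6°, and offsets of about 5 mm or less.

```bash
python3 -c "
from station import workorder
print(workorder.close_job())"
```

```text
the job is handed in; nothing more can be done
None
```

The long carrier lies released across both rails, about 5 mm or less off centre and within 1° of square by the camera check; the short carrier was not touched, and the job is handed in (no verdict was returned).

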